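# Close the leak-test chamber and tighten its cover crisscross

## Robot

A 7-joint arm with a two-finger parallel gripper is mounted at the origin on a cart in front of the work surface, level with it; the furniture and walls round the work are solid. World frame = base frame: x ahead of the robot, y to its left, z up, the work surface at z = 0. Lengths are in mm, angles in rad, forces in N, time in s.
With the tool pointing down it reaches from about 425 to 975 mm from the base axis. Payload 16.7 kg.
Tool frame: the origin (TCP) lies at the very end of the fingers, on their centre line; the grasp point (between the pads) lies bot.pinch_z behind it (bot.pinch_z is the distance from the TCP to the grasp point, in mm); z points along the fingers, y is the line along which they close (so a half turn about z gives the same grasp; the last joint's range is limited). The gripper opens to 85 mm and grips with 20 to 120 N. Pads are 22 mm wide; open, the fingers measure 114 mm over their backs; the gripper's body (76 mm by 85 mm) begins 54 mm behind the grasp point. The pads swing forward as they close: fully open they stand 13 mm farther back than shut.
Start: joints at [1.04, 0.426, 0.074, 1.606, -0.034, 1.111, -0.067], TCP at [250.839, -626.62, 195.202] pointing down, gripper open.
Joint ranges: [-2.85, 2.85], [-0.5, 2.14], [-1.23, 1.37], [0.21, 2.46], [-1.02, 4.16], [0.16, 2.05], [-2.73, 2.73]. Speed limits (rad/s): [1.89, 1.89, 2.39, 2.39, 3.01, 3.01, 3.01].

## Interface

Orientations are given as a unit quaternion [w, x, y, z].
In Python, from plant import bot gives the robot as it stands.
- The arm moves only by the tool carry_out, never from a script. Its argument "commands" is a list that holds one entry, the list of rows, each a list of 7 numbers: the opening, from 0 (shut) to 1 (fully open), then the shift along the world's x, y, z in cm, then the turn, a rotation vector about the world's x, y, z in rad. A call has 1 to 8 rows; each row is the pose to reach, as a shift and turn from the pose commanded when the call began; what a row does not reach only later rows make up. A row lasts 1/12 s, in which the tool goes at most 41.7 mm and 7.16 degrees, less where a joint would pass 70% of its speed; a pose out of reach is approached as far as the arm can. A call with a gripper value outside its range is refused whole. The fingers move at their own pace and stop on an object; "squeeze" is the grip in N (left out, the last holds). Time passes only in rows, so rows that repeat a pose let the fingers close. It gives the time, the measured TCP pose, the force, the opening and the grip force at its end, in the units of the state.
- bot.get_state(): the state, without advancing time (a new reading comes with each control period).
- bot.snapshot(name): name is "scene" or "side" or "wrist"; returns a dict with "pixels" (420x560x3 uint8, blue, green, red), "mtx" (3x3 intrinsics, pixels), "origin" and "orientation" of the camera in the world. Camera axes: x right, y up, looking along -z (the intrinsics and any distortion apply to the point x, -y, -z); pixel columns grow to the right and rows downward; lengths in mm; the calibration is good to about 2 mm. A picture is of the moment at which its call begins. There is no depth.
- bot.hand_in(): hands the job in; it is judged then, once.
Trained networks look in a picture, given as the dict that the camera call returned (one of the last four; its "shot" number tells which), for a name from the list of things; names that differ only in an ending like _2 or _b are one class to them, and where a whole thing is asked for, a point or a joint stands for the part that bears it (a point fixed in the world has none). Each returns a list of dicts, best first, with "confidence" (0 to 1); they miss things now and then, are a little off and sometimes report something else, mostly with a low value. They report only what shows in the picture. A call takes as long as a camera call.
- bot.recognise(name, picture): "bbox" ([centre column, centre row, width, height] as shares, 0 to 1, of the picture: columns of its width, rows of its height, round what is visible of it).
- bot.masks_of(name, picture): "mask" (420x560 bool, what is visible of it) and "bbox" ([centre column, centre row, width, height] as shares, 0 to 1, of the picture: columns of its width, rows of its height, round what is visible of it).
- bot.landmark_of(name, picture): "at" ([column, row] as shares, 0 to 1, of the picture: columns of its width, rows of its height: a listed point, or the origin of a listed thing).
The state is a dict: "time_s": time; "q": joint angles; "qvel": joint speeds; "effort": joint torques, N m; "position": TCP position; "tcp_rot": TCP orientation; "ft_force": force on the tool from outside, world axes, zero at the start; "wrist_torque": the same for the moment, N m; "grip_width": opening from 0.0 (shut) to 1.0 (fully open); "finger_force": force on a finger pad.
Only numpy, scipy, OpenCV 4.12 (cv2) and the standard library are available. Lean on these libraries where they do the work, as an engineer would, in place of code of your own. Each camera call takes 0.05 s, during which the arm holds its last target. There are 200 camera calls.

## Task

Gently swing the clear cover of the leak-test chamber down onto its seal, over the bagged canister. Then tighten its four quarter-turn knobs clockwise, in two passes so that the cover beds evenly, each pass in crisscross order (one knob, the one diagonally opposite it, then the other two): first every knob about half way, some 45 degrees, and only then each one to its solid stop, its bar lying crosswise. Leave the things round the chamber where they are.

Things in the scene. Friction and masses are not known exactly. Their poses are not given: they have to be found in the camera images.
- chamber: fixed grey aluminium leak-test chamber, a block 165 (x) x 225 (y) mm, 80 mm tall, with a pocket holding a bagged canister, a gauge and a port in its front (-x) face and a clear hinged cover. Origin at the centre of its underside on the bench, z up, x towards the hinge side, away from the robot.
- cover (a joint): angle of the clear cover about its hinge at the rear edge, rad: 0 shut on the seal, growing as the front edge lifts; starts between 0.4 and 0.85. A friction hinge: it stays at any angle and is pushed down with about 1 to 4 N at the tab.
- cover_tab (a point): point on the outer face of the aluminium tab (70 mm wide, 6 mm thick) at the middle of the cover's front edge: 11 mm behind the tab's tip, 186 mm from the hinge line and 12 mm out from it, square to the cover. Its z axis is square to the cover, outwards; its x axis points to the hinge. Pushing here along -z shuts the cover. Shut, it is 101 mm above the bench.
- cover_hinge (a point): middle of the hinge line along the cover's rear edge, 89 mm above the bench, 88 mm behind the chamber's origin. The cover is 168 x 226 x 12 mm; shut, its top is 95 mm above the bench. Four knobs stand on it at the corners of a 120 (x) x 180 (y) mm rectangle over the chamber's origin; front is the robot's side, left is chamber +y. Diagonals: front left - rear right, front right - rear left.
- knob_front_left (a joint): front left knob's turn, rad: 0 slack, growing as it is turned clockwise seen from above (tightened), 0.785 half way, 1.57 (a quarter turn) at its solid stop, fully tight; starts between 0 and 0.2. It takes 0.22 N m slack, 0.3 N m near the stop, and stays where it is left. It sinks 2 mm on its thread over the whole turn.
- knob_front_left_grip (a point): middle of the front left knob's black bar grip: 66 mm long (this point's x axis), 15 mm thick (y axis), 27 mm tall, its top 13.5 mm above this point; under it a steel collar, 28 mm across, about 8 mm tall, stands on the cover. With the cover shut the bar lies along the chamber's x axis turned clockwise by the knob's joint value, this point 119 to 121 mm above the bench.
- knob_front_right (a joint): front right knob's turn, rad: 0 slack, growing as it is turned clockwise seen from above (tightened), 0.785 half way, 1.57 (a quarter turn) at its solid stop, fully tight; starts between 0 and 0.2. It takes 0.22 N m slack, 0.3 N m near the stop, and stays where it is left. It sinks 2 mm on its thread over the whole turn.
- knob_front_right_grip (a point): middle of the front right knob's black bar grip: 66 mm long (this point's x axis), 15 mm thick (y axis), 27 mm tall, its top 13.5 mm above this point; under it a steel collar, 28 mm across, about 8 mm tall, stands on the cover. With the cover shut the bar lies along the chamber's x axis turned clockwise by the knob's joint value, this point 119 to 121 mm above the bench.
- knob_rear_right (a joint): rear right knob's turn, rad: 0 slack, growing as it is turned clockwise seen from above (tightened), 0.785 half way, 1.57 (a quarter turn) at its solid stop, fully tight; starts between 0 and 0.2. It takes 0.22 N m slack, 0.3 N m near the stop, and stays where it is left. It sinks 2 mm on its thread over the whole turn.
- knob_rear_right_grip (a point): middle of the rear right knob's black bar grip: 66 mm long (this point's x axis), 15 mm thick (y axis), 27 mm tall, its top 13.5 mm above this point; under it a steel collar, 28 mm across, about 8 mm tall, stands on the cover. With the cover shut the bar lies along the chamber's x axis turned clockwise by the knob's joint value, this point 119 to 121 mm above the bench.
- knob_rear_left (a joint): rear left knob's turn, rad: 0 slack, growing as it is turned clockwise seen from above (tightened), 0.785 half way, 1.57 (a quarter turn) at its solid stop, fully tight; starts between 0 and 0.2. It takes 0.22 N m slack, 0.3 N m near the stop, and stays where it is left. It sinks 2 mm on its thread over the whole turn.
- knob_rear_left_grip (a point): middle of the rear left knob's black bar grip: 66 mm long (this point's x axis), 15 mm thick (y axis), 27 mm tall, its top 13.5 mm above this point; under it a steel collar, 28 mm across, about 8 mm tall, stands on the cover. With the cover shut the bar lies along the chamber's x axis turned clockwise by the knob's joint value, this point 119 to 121 mm above the bench.
- caliper: digital caliper, 200 mm long, lying to the right of the chamber (bystander)
- timer: white bench timer, 62 x 62 x 22 mm, left of the chamber (bystander)
- loupe: black loupe, 39 mm across, 37 mm tall, left of the chamber (bystander)
- tube_pack_1: bagged tube, 253 mm long, lying on the right of the bench (bystander)
- tube_pack_2: bagged tube, 253 mm long, lying on the right of the bench, nearer the robot (bystander)

How it is judged (in metres and radians):
On the way, in this order (a step that is already met when the one before it is completed fails the run):
1. the cover is shut on its seal (value of joint cover below 0.03 rad), for 0.2 s.
2. all four knobs have been brought to about half way (0.5 to 1.1 rad), with the cover shut (value of joint knob_front_left between 0.5 and 1.1 rad and value of joint knob_front_right between 0.5 and 1.1 rad and value of joint knob_rear_right between 0.5 and 1.1 rad and value of joint knob_rear_left between 0.5 and 1.1 rad and value of joint cover below 0.03 rad), for 0.2 s.
At the end, for the whole second after the job is handed in: The cover is shut (within 0.03 rad of its seal) and all four knobs stand at their stop (1.57 rad, at least 1.45 rad), at rest (value of joint each of knob_front_left, knob_front_right, knob_rear_right, knob_rear_left above 1.45 rad and value of joint cover below 0.03 rad and velocity of joint each of knob_front_left, knob_front_right, knob_rear_right, knob_rear_left below 0.1 rad/s); the robot touches nothing.
It fails at once if within a pass, two neighbouring knobs are turned before the ones diagonally opposite them ((value of joint each of knob_front_left, knob_front_right above 0.45 rad and value of joint each of knob_rear_right, knob_rear_left below 0.35 rad) or (value of joint each of knob_front_right, knob_rear_right above 0.45 rad and value of joint each of knob_rear_left, knob_front_left below 0.35 rad) or (value of joint each of knob_rear_right, knob_rear_left above 0.45 rad and value of joint each of knob_front_left, knob_front_right below 0.35 rad) or (value of joint each of knob_rear_left, knob_front_left above 0.45 rad and value of joint each of knob_front_right, knob_rear_right below 0.35 rad) or (value of joint each of knob_front_left, knob_front_right above 1.2 rad and value of joint each of knob_rear_right, knob_rear_left below 1.1 rad) or (value of joint each of knob_front_right, knob_rear_right above 1.2 rad and value of joint each of knob_rear_left, knob_front_left below 1.1 rad) or (value of joint each of knob_rear_right, knob_rear_left above 1.2 rad and value of joint each of knob_front_left, knob_front_right below 1.1 rad) or (value of joint each of knob_rear_left, knob_front_left above 1.2 rad and value of joint each of knob_front_right, knob_rear_right below 1.1 rad)).
It fails at once if a knob is turned well beyond half way while another has not yet been brought near half way (value of joint any of knob_front_left, knob_front_right, knob_rear_right, knob_rear_left above 1.15 rad and value of joint any of knob_front_left, knob_front_right, knob_rear_right, knob_rear_left below 0.45 rad).
It fails at once if a knob is tightened while the cover is not down on its seal (value of joint cover above 0.06 rad and value of joint any of knob_front_left, knob_front_right, knob_rear_right, knob_rear_left above 0.45 rad).
It fails at once if the cover is slammed onto its seal (value of joint cover below 0.15 rad and velocity of joint cover below -2 rad/s).
It fails at once if a bystander is pushed away by more than 4 cm (distance of any of caliper, timer, loupe, tube_pack_1, tube_pack_2 from where it was at the start of the episode above 0.04 m).
It also fails if it takes over 72 s, if anything falls off the work surface, if the arm or the gripper's body presses on something with over 40 N, if the wrist force passes 120 N, or if a joint passes its speed limit or range.

## Working session

There is one attempt and no reset: what is moved stays moved. The work goes in short steps, Python scripts to look and compute and a tool call to move; the robot and the scene stay as the last step left them, time stands still between calls to the robot, and variables do not carry over. Pictures are saved under pics/ and viewed, at most 10 in all, crops included, and the job is handed in when it is done.

Besides the shell and the picture viewer there is one more tool, called after ">>>" as name([rows], argument=value, ...), one row to a line, values as JSON. carry_out: Moves the arm, as the interface text tells. Its arguments: {"type":"object","properties":{"commands":{"type":"array"},"squeeze":{"type":"number"}},"required":["commands"]}

```bash
mkdir -p pics; ls; cat > h.py <<'E'
from plant import bot
import numpy as np, cv2
from scipy.spatial.transform import Rotation as R
np.set_printoptions(precision=3,suppress=True)
KN=['knob_front_left','knob_front_right','knob_rear_right','knob_rear_left']
def rot(q): return R.from_quat([q[1],q[2],q[3],q[0]])
def ray(p,at):
    H,W=p['pixels'].shape[:2]
    K=np.array(p['mtx']);u=np.array([at[0]*W,at[1]*H,1.])
    d=np.linalg.inv(K)@u
    d=rot(p['orientation']).apply([d[0],-d[1],-d[2]])
    return np.array(p['origin']),d/np.linalg.norm(d)
def onz(p,at,z):
    o,d=ray(p,at); return o+d*(z-o[2])/d[2]
def proj(p,X):
    c=rot(p['orientation']).inv().apply(np.array(X)-np.array(p['origin']))
    c=np.atleast_2d(c)*[1,-1,-1]; u=c@np.array(p['mtx']).T
    return u[:,:2]/u[:,2:]
def tri(rays):
    A=0;b=0
    for o,d in rays:
        P=np.eye(3)-np.outer(d,d);A=A+P;b=b+P@o
    return np.linalg.solve(A,b)
E
python3 - <<'E'
from h import *
print(bot.get_state(), bot.pinch_z)
P={}
for n in ['scene','side']:
    p=bot.snapshot(n);P[n]=p;cv2.imwrite(f'pics/{n}0.png',p['pixels'])
    print(n,{k:v for k,v in p.items() if k!='pixels'})
names=['cover_tab','cover_hinge','chamber']+[k+'_grip' for k in KN]
for m in names:
    rs=[]
    for n in P:
        r=bot.landmark_of(m,P[n])
        print(m,n,[(np.array(x['at'])*[560,420],x['confidence']) for x in r[:2]])
        if r: rs.append(ray(P[n],r[0]['at']))
    if len(rs)==2: print('  ->',tri(rs))
E
```

```text
pics
{'time_s': 0.0, 'q': array([ 1.04 ,  0.427,  0.074,  1.607, -0.034,  1.111, -0.067]), 'qvel': array([-0.001, -0.001,  0.   , -0.002,  0.002, -0.002, -0.   ]), 'effort': array([ -0.001, -94.987,   3.761, -46.352,   0.019,   0.01 ,  -0.   ]), 'position': array([ 250.661, -626.206,  194.49 ]), 'tcp_rot': array([-0.001,  0.982,  0.189, -0.   ]), 'ft_force': array([-0.021, -0.433, -0.027]), 'wrist_torque': array([ 0.033, -0.015,  0.06 ]), 'finger_force': 0.0, 'grip_width': 0.9985322234796821} 18.700000000000003
scene {'mtx': array([[531.91 ,   0.   , 277.03 ],
       [  0.   , 531.91 , 211.005],
       [  0.   ,   0.   ,   1.   ]]), 'origin': array([143.495, 821.066, 984.564]), 'orientation': array([-0.243, -0.097,  0.358,  0.896]), 'shot': 1}
side {'mtx': array([[412.49 ,   0.   , 276.342],
       [  0.   , 412.49 , 205.96 ],
       [  0.   ,   0.   ,   1.   ]]), 'origin': array([ 494.547, 1042.992,  691.003]), 'orientation': array([-0.014, -0.021,  0.485,  0.874]), 'shot': 2}
cover_tab scene [(array([300.384, 199.416]), 0.6)]
cover_tab side [(array([297.976, 180.516]), 0.91), (arra
[... 318 characters left out ...]
88]), 0.97)]
  -> [555.409 127.314   2.825]
knob_front_left_grip scene [(array([266.504, 224.406]), 0.81)]
knob_front_left_grip side [(array([286.216, 202.02 ]), 0.62)]
  -> [522.46  214.16  188.138]
knob_front_right_grip scene [(array([297.92 , 167.916]), 0.84)]
knob_front_right_grip side [(array([276.528, 165.69 ]), 0.52)]
  -> [551.06   33.854 191.405]
knob_rear_right_grip scene [(array([255.808, 173.88 ]), 0.73)]
knob_rear_right_grip side [(array([242.816, 186.396]), 0.77)]
  -> [646.63   57.024 142.943]
knob_rear_left_grip scene [(array([223.608, 228.396]), 0.86)]
knob_rear_left_grip side [(array([240.688, 222.6  ]), 0.6), (array([271.096, 281.106]), 0.2)]
  -> [629.484 221.82  129.773]
```

View pics/scene0.png

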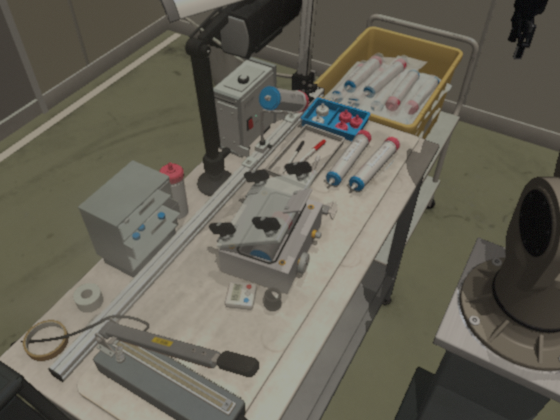

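View pics/side0.png

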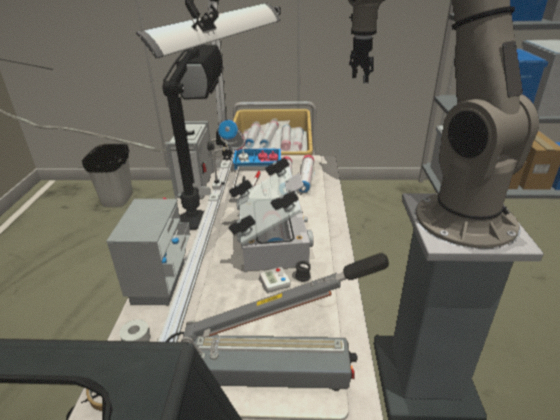

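```bash
cat > fit.py <<'E'
from h import *
from scipy.optimize import least_squares
OFF={'cover_tab':(186,0,12),'knob_front_left_grip':(148,90,32),'knob_front_right_grip':(148,-90,32),'knob_rear_right_grip':(28,-90,32),'knob_rear_left_grip':(28,90,32),'cover_hinge':(0,0,0)}
def model(v):
    x,y,yaw,th=v; out={}
    M=R.from_euler('z',yaw)
    for k,(r,ly,h) in OFF.items():
        c,s=np.cos(th),np.sin(th)
        out[k]=np.array([x,y,0])+M.apply([88-r*c-h*s*-1*-1 if 0 else 88-r*c+h*s, ly, 89+r*s+h*c])
    out['chamber']=np.array([x,y,0.]); return out
def fit(P,fixth=None):
    obs=[]
    for n,p in P:
        for m in list(OFF)+['chamber']:
            for r in bot.landmark_of(m,p)[:1]:
                if r['confidence']>.45: obs.append((n,m,p,np.array(r['at'])*[560,420]))
    f=lambda v: np.concatenate([(proj(p,model(np.r_[v[:3],fixth if fixth is not None else v[3]])[m])[0]-a) for n,m,p,a in obs])
    g=lambda v: f(v*[100,100,1,1])
    s=least_squares(g,[5.6,1.25,0,.6],loss='soft_l1',f_scale=1.5)
    v=s.x*[100,100,1,1]; 
    if fixth is not None: v[3]=fixth
    e=f(v).reshape(-1,2)
    for o,q in zip(obs,e): print(o[0],o[1],q)
    return v
if __name__=='__main__':
    v=fit([(n,bot.snapshot(n)) for n in ('scene','side')])
    print(v); 
    for k,x in model(v).items(): print(k,x)
E
python3 fit.py
python3 - <<'E'
from h import *
p=bot.snapshot('scene');q=bot.snapshot('side')
a=p['pixels'][120:300,180:360];cv2.imwrite('pics/c1.png',np.hstack([cv2.resize(a,(400,400),interpolation=2),cv2.resize(q['pixels'][130:310,190:370],(400,400),interpolation=2)]))
# lamp head corners / post
print(tri([ray(p,(213/560,185/420)),ray(q,(190/560,218/420))]))
print(tri([ray(p,(203/560,45/420)),ray(q,(180/560,78/420))]))
for m in ['caliper','timer','loupe','tube_pack_1']:
    for n in (p,q):
        print(m,[ (onz(n,x['at'],15),round(x['confidence'],2)) for x in bot.landmark_of(m,n)[:2]])
E
```

```text
scene cover_tab [0.815 0.871]
scene knob_front_left_grip [-0.34   1.399]
scene knob_front_right_grip [ 4.78  -2.014]
scene knob_rear_right_grip [1.255 1.781]
scene knob_rear_left_grip [0.003 1.237]
scene cover_hinge [-1.698  0.26 ]
scene chamber [ 1.46  -2.075]
side cover_tab [ 0.144 -0.385]
side knob_front_left_grip [-0.563  0.197]
side knob_front_right_grip [ -7.632 -37.464]
side knob_rear_right_grip [0.18  3.272]
side knob_rear_left_grip [-0.951 -2.56 ]
side cover_hinge [-1.359  1.974]
[563.213 124.089   0.159   0.503]
cover_tab [494.871 113.143 189.12 ]
knob_front_left_grip [523.032 208.801 188.34 ]
knob_front_right_grip [551.498  31.066 188.34 ]
knob_rear_right_grip [655.332  47.696 130.531]
knob_rear_left_grip [626.866 225.431 130.531]
cover_hinge [650.105 138.006  89.   ]
chamber [563.213 124.089   0.   ]
[814.112  19.792   5.996]
[779.681  37.108 429.408]
caliper []
caliper []
timer [(array([546.025, 296.339,  15.   ]), 0.78)]
timer [(array([551.994, 288.168,  15.   ]), 0.6)]
loupe [(array([479.353, 268.352,  15.   ]), 0.7)]
loupe [(array([481.088, 282.215,  15.   ]), 0.5), (array([530.263, -75.192,  15.   ]), 0.3)]
tube_pack_1 [(array([ 531.267, -241.997,   15.   ]), 0.94), (array([ 467.225, -262.027,   15.   ]), 0.67)]
tube_pack_1 [(array([ 467.533, -228.438,   15.   ]), 0.8)]
```

View pics/c1.png

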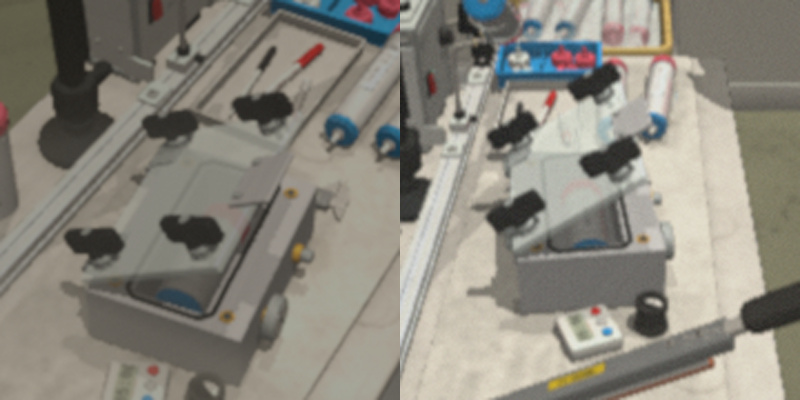

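```bash
python3 - <<'E'
from h import *
p=bot.snapshot('scene');q=bot.snapshot('side')
print(tri([ray(p,(168/560,10/420)),ray(q,(143/560,42/420))]),onz(q,(275/560,10/420),600),onz(q,(275/560,10/420),700))
E
```

```text
[836.458  70.432 512.237] [534.693 243.149 600.   ] [ 490.578 1122.07   700.   ]
```

>>> carry_out([
  [[0,0,0,4,0,0,0],[0,2,4,7,0,0,0],[0,4,8,10,0,0,0],[0,15,30,10.5,0,0,-0.22],[0,15,30,10.5,0,0,-0.22],[0,15,30,10.5,0,0,-0.22],[0,15,30,10.5,0,0,-0.22],[0,15,30,10.5,0,0,-0.22]],
])

```text
time_s: 2.87
position: [374.2, -378.9, 296.4]
tcp_rot: [0.0, 0.997, 0.08, 0.0]
ft_force: [1.2, -1.3, 0.3]
grip_width: -0.002
finger_force: 0.0
```

```bash
python3 - <<'E'
from h import *
p=bot.snapshot('scene');q=bot.snapshot('side')
print(proj(p,[[560,124,560],[600,100,560],[700,100,560]]))
o,d=ray(q,(278/560,10/420))
for t in (700,800,900,1000,1100,1200): X=o+t*d; print(X,proj(p,X))
o,d=ray(q,(165/560,45/420))
for t in (900,1000,1100,1200): X=o+t*d; print(X,proj(p,X))
cv2.imwrite('pics/l.png',cv2.resize(np.hstack([p['pixels'][0:120,130:330],q['pixels'][0:120,110:310]]),(800,240)))
E
```

```text
[[272.83   29.204]
 [259.66   17.307]
 [210.96    3.636]]
[524.82  348.139 611.86 ] [[207.208  71.9  ]]
[529.145 248.875 600.554] [[246.393  45.067]]
[533.469 149.61  589.248] [[279.027  22.721]]
[537.794  50.345 577.942] [[306.625   3.823]]
[542.119 -48.919 566.636] [[330.27  -12.368]]
[ 546.444 -148.184  555.329] [[350.754 -26.395]]
[755.706 195.791 535.93 ] [[153.128  31.89 ]]
[784.723 101.658 518.699] [[175.097  15.085]]
[813.741   7.525 501.469] [[193.834   0.753]]
[842.759 -86.609 484.238] [[210.002 -11.614]]
```

View pics/l.png

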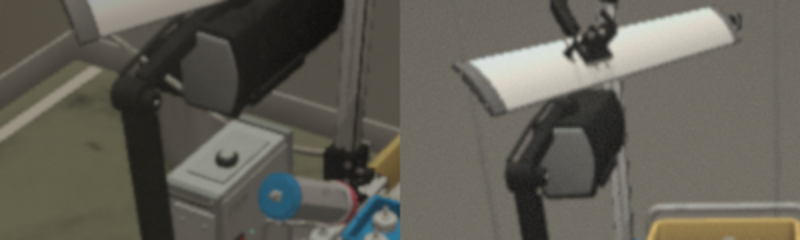

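```bash
python3 - <<'E'
from h import *
p=bot.snapshot('scene');q=bot.snapshot('side')
f=lambda c,u,v: ray(c,(u/560,v/420))
print(tri([f(p,162,0),f(q,139,32)]))
A=tri([f(p,172,20),f(q,157,56)]);print(A)
o,d=f(p,172,20);n=np.cross(d,f(p,230,0)[1])
for u,v in ((157,56),(215,38),(274,20)):
    oo,dd=f(q,u,v); t=n@(o-oo)/(n@dd); print(oo+t*dd,proj(p,oo+t*dd))
E
```

```text
[838.057  80.585 535.326]
[814.312  79.116 491.452]
[815.628  74.492 490.23 ] [[173.143  19.606]]
[ 729.72  -197.934  480.507] [[281.303 -17.691]]
[ 585.23  -669.875  461.429] [[416.72  -64.386]]
```

>>> carry_out([
  [[0,11,49,0,0,0,0],[0,11,49,0,0,0,0],[0,11,49,0,0,0,0],[0,11,49,0,0,0,0],[0,11,49,0,0,0,0],[0,11,49,0,0,0,0],[0,11,49,0,0,0,0],[0,11,49,0,0,0,0]],
])

```text
time_s: 3.73
position: [446.9, -54.9, 296.2]
tcp_rot: [0.0, 0.997, 0.079, 0.0]
ft_force: [2.1, 0.4, -0.2]
grip_width: 0.002
finger_force: 0.0
```

>>> carry_out([
  [[0,0,0,0,0,0,0],[0,0,0,0,0,0,0],[0,0,0,0,0,0,0]],
])

```text
time_s: 3.98
position: [446.8, -56.8, 295.8]
tcp_rot: [-0.0, 0.997, 0.08, -0.0]
ft_force: [0.1, 0.1, -0.2]
grip_width: -0.001
finger_force: 0.0
```

```bash
python3 - <<'E'
from h import *
s=bot.get_state();print(s['position'],s['q'],s['ft_force'],s['time_s'])
E
```

```text
[446.799 -56.801 295.828] [ 0.36  -0.015 -0.368  1.93  -0.006  1.226 -1.417] [ 0.094  0.118 -0.227] 3.9833
```

>>> carry_out([
  [[0,4.5,16.9,-3,0,0,0.12],[0,4.5,16.9,-3,0,0,0.25],[0,4.5,16.9,-3,0,0,0.37],[0,4.5,16.9,-3,0,0,0.5],[0,4.5,16.9,-6,0,0,0.62],[0,4.5,16.9,-8,0,0,0.75],[0,4.5,16.9,-8,0,0,0.87],[0,4.5,16.9,-8,0,0,1.0]],
])

```text
time_s: 4.65
position: [491.5, 111.5, 214.3]
tcp_rot: [-0.001, 0.837, 0.548, -0.001]
ft_force: [0.2, -1.8, 0.1]
grip_width: 0.003
finger_force: 0.0
```

```bash
python3 - <<'E'
from h import *
s=bot.get_state();print(s['position'],s['q'],s['ft_force'],s['time_s'])
p=bot.snapshot('wrist');cv2.imwrite('pics/w1.png',p['pixels'])
from fit import model
v=[563.213,124.089,.159,.503]
print(p['origin']); m=model(v); print({k:proj(p,x) for k,x in m.items()})
for k in m: print(k,[(np.array(x['at'])*[560,420],x['confidence']) for x in bot.landmark_of(k,p)[:1]])
E
```

```text
[491.529 111.487 214.269] [ 0.19   0.175 -0.599  1.928  0.111  1.074 -0.867] [ 0.181 -1.775  0.085] 4.65
[519.779 173.639 392.503]
{'cover_tab': array([[287.678, 223.391]]), 'knob_front_left_grip': array([[263.6  ,  38.234]]), 'knob_front_right_grip': array([[423.898, 303.612]]), 'knob_rear_right_grip': array([[524.345, 193.338]]), 'knob_rear_left_grip': array([[410.278, -45.058]]), 'cover_hinge': array([[456.651,  80.424]]), 'chamber': array([[342.114, 134.213]])}
cover_tab [(array([288.4  , 220.416]), 0.76)]
knob_front_left_grip [(array([268.128,  31.29 ]), 0.9)]
knob_front_right_grip [(array([426.608, 304.5  ]), 0.97)]
knob_rear_right_grip [(array([523.096, 195.888]), 0.88)]
knob_rear_left_grip []
cover_hinge [(array([458.808,  82.194]), 0.81)]
chamber [(array([338.184, 134.82 ]), 0.63)]
```

View pics/w1.png

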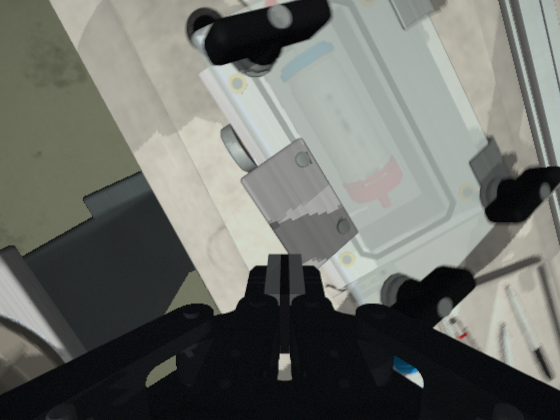

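>>> carry_out([
  [[0,0.7,0.2,-2.0,0,0,0],[0,0.5,0.1,-3.0,0,0,0],[0,0.0,0.0,-3.8,0,0,0],[0,-0.3,0,-4.8,0,0,0],[0,-0.8,-0.1,-5.8,0,0,0],[0,-1.2,-0.1,-6.8,0,0,0],[0,-1.5,-0.2,-7.7,0,0,0],[0,-1.5,-0.2,-7.7,0,0,0]],
])

```text
time_s: 5.72
position: [475.3, 110.9, 137.3]
tcp_rot: [-0.0, 0.838, 0.546, -0.001]
ft_force: [-0.4, -0.3, -0.3]
grip_width: 0.0
finger_force: 0.0
```

>>> carry_out([
  [[0,-0.1,-0.1,-0.8,0,0,0],[0,-0.3,-0.1,-1.5,0,0,0],[0,-0.4,-0.1,-2.2,0,0,0],[0,-0.5,-0.1,-2.8,0,0,0],[0,-0.5,-0.1,-3.3,0,0,0],[0,-0.6,-0.1,-3.6,0,0,0],[0,-0.6,-0.1,-3.7,0,0,0],[0,-0.6,-0.1,-3.8,0,0,0]],
])

```text
time_s: 6.38
position: [470.8, 110.5, 100.9]
tcp_rot: [-0.0, 0.838, 0.546, -0.0]
ft_force: [-2.4, -1.0, 1.5]
grip_width: 0.0
finger_force: 1.0
```

```bash
python3 - <<'E'
from h import *
from fit import fit
s=bot.get_state();print(s['position'],s['ft_force'],s['time_s'])
p=[(n,bot.snapshot(n)) for n in ('scene','side')]
cv2.imwrite('pics/c2.png',np.hstack([cv2.resize(a['pixels'][120:300,180:360],(400,400),interpolation=2) for n,a in p]))
print(fit(p))
E
```

```text
[470.832 110.454 100.886] [-2.424 -0.964  1.508] 6.3833
scene cover_tab [-1.537  0.791]
scene knob_front_left_grip [-0.108  0.269]
scene knob_rear_right_grip [0.79  1.488]
scene knob_rear_left_grip [0.656 1.175]
scene cover_hinge [0.507 0.605]
scene chamber [ 0.285 -2.998]
side cover_tab [0.642 0.296]
side knob_front_left_grip [-1.861  0.147]
side knob_front_right_grip [-0.836 -2.913]
side knob_rear_right_grip [-0.772 -1.369]
side knob_rear_left_grip [ 0.478 -0.934]
side cover_hinge [2.025 1.309]
side chamber [-4.018 -0.374]
[561.255 126.865   0.123   0.17 ]
```

View pics/c2.png

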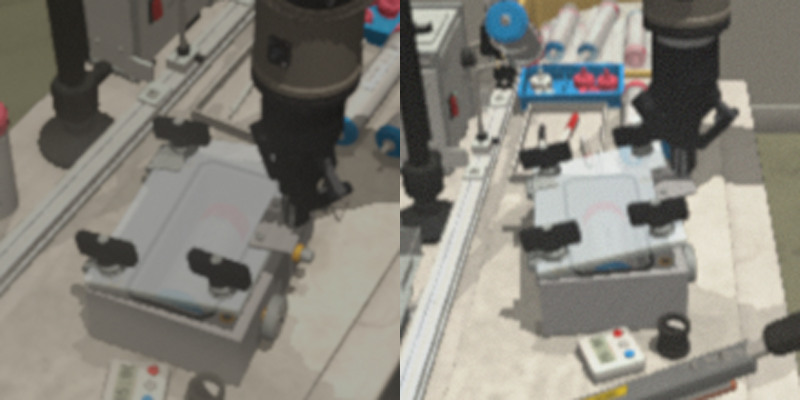

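```bash
python3 - <<'E'
from h import *
from fit import model
s=bot.get_state();T=s['position']
p=[(n,bot.snapshot(n)) for n in ('scene','side','wrist')]
for n,a in p:
    print(n,'tcp',proj(a,T),'tab.17',proj(a,model([563,124,.159,.17])['cover_tab']),'tab0',proj(a,model([563,124,.159,0])['cover_tab']),
    [(np.array(x['at'])*[560,420],x['confidence']) for x in bot.landmark_of('cover_tab',a)[:2]])
sc=p[0][1]['pixels'][180:260,260:360]; sd=p[1][1]['pixels'][160:240,260:360]
top=np.hstack([cv2.resize(x,(400,320),interpolation=2) for x in (sc,sd)])
w=cv2.resize(p[2][1]['pixels'],(373,280))
b=np.zeros((280,800,3),np.uint8);b[:,:373]=w
cv2.imwrite('pics/c3.png',np.vstack([top,b]))
E
```

```text
scene tcp [[311.98  230.873]] tab.17 [[312.88  220.941]] tab0 [[314.22  231.063]] [(array([311.304, 219.996]), 0.91)]
side tcp [[306.001 208.86 ]] tab.17 [[306.122 198.552]] tab0 [[307.692 208.463]] [(array([308.28, 197.61]), 0.79)]
wrist tcp [[283.203 243.551]] tab.17 [[284.39  271.578]] tab0 [[276.769 250.163]] [(array([283.416, 267.12 ]), 0.8)]
```

View pics/c3.png

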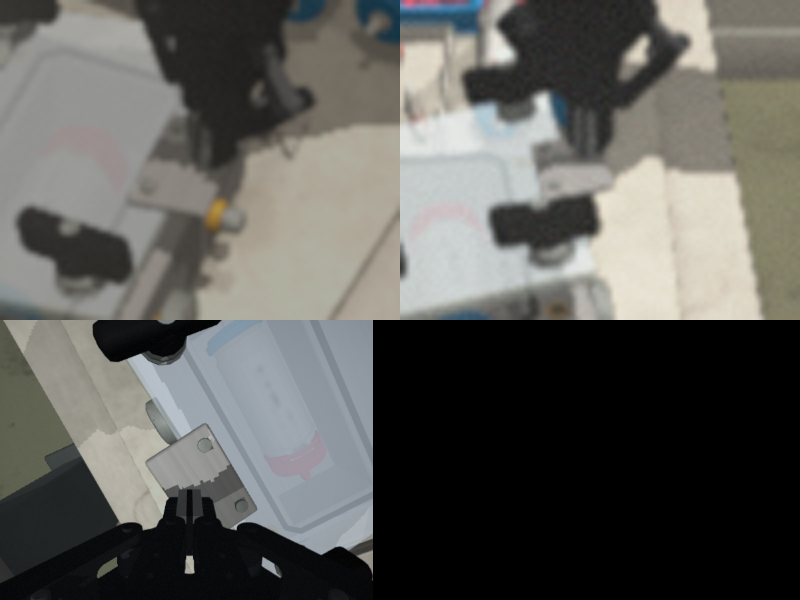

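>>> carry_out([
  [[0,-0.1,0,-0.3,0,0,0],[0,-0.1,0,-0.6,0,0,0],[0,-0.2,0,-0.9,0,0,0],[0,-0.2,0,-1.2,0,0,0],[0,-0.2,0,-1.4,0,0,0],[0,-0.3,0,-1.6,0,0,0],[0,-0.3,0,-1.6,0,0,0]],
])

```text
time_s: 8.07
position: [467.5, 110.5, 84.5]
tcp_rot: [-0.0, 0.838, 0.546, -0.0]
ft_force: [-0.3, 0.1, 0.3]
grip_width: 0.002
finger_force: 0.0
```

```bash
python3 - <<'E'
from h import *
from fit import fit
s=bot.get_state();print(s['position'],s['ft_force'],s['time_s'])
p=[(n,bot.snapshot(n)) for n in ('scene','side','wrist')]
print(fit(p))
E
```

```text
[467.527 110.463  84.543] [-0.292  0.053  0.331] 8.0667
scene cover_tab [ 2.224 -2.16 ]
scene knob_front_left_grip [-1.244  0.403]
scene knob_rear_right_grip [0.452 0.803]
scene knob_rear_left_grip [-0.201  0.345]
scene cover_hinge [0.783 1.741]
scene chamber [-71.573  87.197]
side cover_tab [0.896 2.351]
side knob_front_left_grip [-1.024 -0.818]
side knob_front_right_grip [ 0.721 -4.292]
side knob_rear_right_grip [ 1.62  -2.212]
side knob_rear_left_grip [-0.759 -2.006]
side cover_hinge [ 1.062 -0.809]
side chamber [-0.22  -2.747]
wrist knob_front_left_grip [-0.169  0.387]
wrist chamber [ 1.019 -2.207]
[562.351 124.268   0.119   0.076]
```

>>> carry_out([
  [[0,-0.1,0,-0.3,0,0,0],[0,-0.1,0,-0.6,0,0,0],[0,-0.2,0,-0.9,0,0,0],[0,-0.2,0,-1.1,0,0,0],[0,-0.2,0,-1.1,0,0,0]],
])

```text
time_s: 9.68
position: [465.4, 110.4, 73.4]
tcp_rot: [-0.0, 0.838, 0.546, -0.0]
ft_force: [-0.5, 0.5, 0.4]
grip_width: -0.004
finger_force: 0.0
```

```bash
python3 - <<'E'
from h import *
from fit import fit
s=bot.get_state();print(s['position'],s['ft_force'],s['wrist_torque'],s['time_s'])
p=[(n,bot.snapshot(n)) for n in ('scene','side','wrist')]
print(fit(p))
sc=p[0][1]['pixels'][180:260,260:360]; sd=p[1][1]['pixels'][160:240,260:360]
top=np.hstack([cv2.resize(x,(400,320),interpolation=2) for x in (sc,sd)])
b=np.zeros((280,800,3),np.uint8);b[:,:400]=cv2.resize(p[2][1]['pixels'][150:290,200:400],(400,280))
cv2.imwrite('pics/c4.png',np.vstack([top,b]))
E
```

```text
[465.401 110.373  73.423] [-0.5    0.495  0.419] [-0.061  0.014 -0.044] 9.6833
scene cover_tab [-1.32   4.191]
scene knob_front_left_grip [-0.938 -0.818]
scene knob_rear_right_grip [ 1.986 -1.936]
scene knob_rear_left_grip [-2.287  1.139]
scene cover_hinge [0.562 0.916]
scene chamber [ 1.094 -0.539]
side cover_tab [1.335 2.678]
side knob_front_left_grip [-2.979 -1.793]
side knob_front_right_grip [-0.227 -4.629]
side knob_rear_right_grip [-1.533  1.792]
side knob_rear_left_grip [-0.692 -0.631]
side cover_hinge [0.064 0.183]
side chamber [-2.118  0.034]
wrist knob_front_left_grip [-1.203  0.094]
wrist chamber [2.117 0.586]
[562.344 124.12    0.125   0.024]
```

View pics/c4.png

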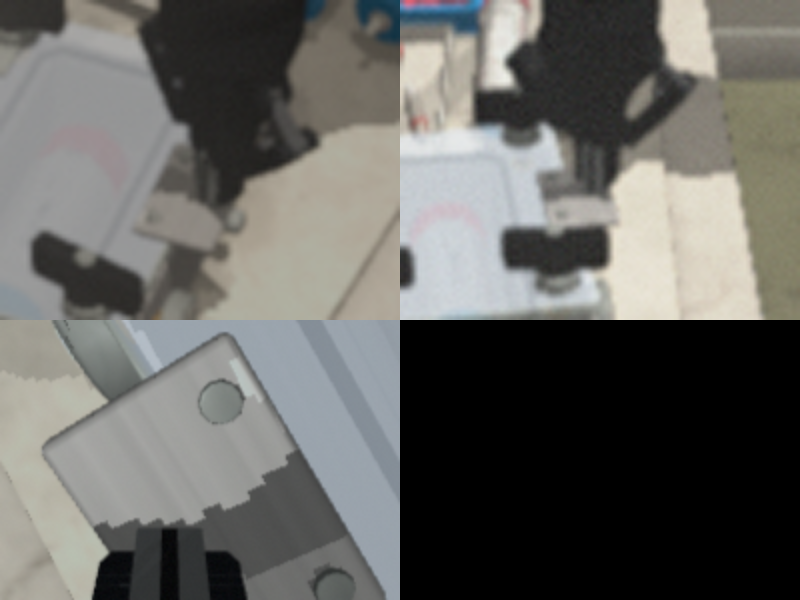

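>>> carry_out([
  [[0,0,0,-0.2,0,0,0],[0,0,0,-0.4,0,0,0],[0,0,0,-0.4,0,0,0],[0,0,0,-0.4,0,0,0]],
])

```text
time_s: 11.22
position: [465.7, 110.4, 69.8]
tcp_rot: [-0.0, 0.838, 0.546, -0.0]
ft_force: [-1.1, -2.0, 0.5]
grip_width: -0.001
finger_force: 0.0
```

>>> carry_out([
  [[0,0,0,-0.2,0,0,0],[0,0,0,-0.4,0,0,0],[0,0,0,-0.4,0,0,0],[0,0,0,-0.4,0,0,0]],
])

```text
time_s: 11.55
position: [465.7, 110.4, 65.8]
tcp_rot: [-0.0, 0.838, 0.546, -0.0]
ft_force: [0.7, -0.6, -0.2]
grip_width: 0.004
finger_force: 0.0
```

```bash
python3 - <<'E'
from h import *
from fit import fit
s=bot.get_state();print(s['position'],s['ft_force'],s['effort'],s['time_s'])
p=[(n,bot.snapshot(n)) for n in ('scene','side','wrist')]
print(fit(p))
sc=p[0][1]['pixels'][180:260,260:360]; sd=p[1][1]['pixels'][160:240,260:360]
top=np.hstack([cv2.resize(x,(400,320),interpolation=2) for x in (sc,sd)])
b=np.zeros((280,800,3),np.uint8);b[:,:400]=cv2.resize(p[2][1]['pixels'][150:290,200:400],(400,280))
cv2.imwrite('pics/c5.png',np.vstack([top,b]))
E
```

```text
[465.702 110.419  65.806] [ 0.663 -0.604 -0.237] [ -0.052 -67.27   -6.179 -34.067   0.05   -0.057  -0.041] 11.55
scene cover_tab [-3.151  1.684]
scene knob_rear_right_grip [ 0.185 -1.51 ]
scene knob_rear_left_grip [-1.436  1.38 ]
scene cover_hinge [-1.027  0.061]
scene chamber [-3.238 -3.15 ]
side cover_tab [-1.362 -0.227]
side knob_front_right_grip [ 0.735 -5.061]
side knob_rear_right_grip [ 3.683 -2.039]
side knob_rear_left_grip [-3.284  0.601]
side cover_hinge [-1.036  0.161]
side chamber [1.882 1.093]
wrist knob_front_left_grip [-1.216  0.046]
wrist chamber [2.109 1.459]
[562.263 124.349   0.128   0.003]
```

View pics/c5.png

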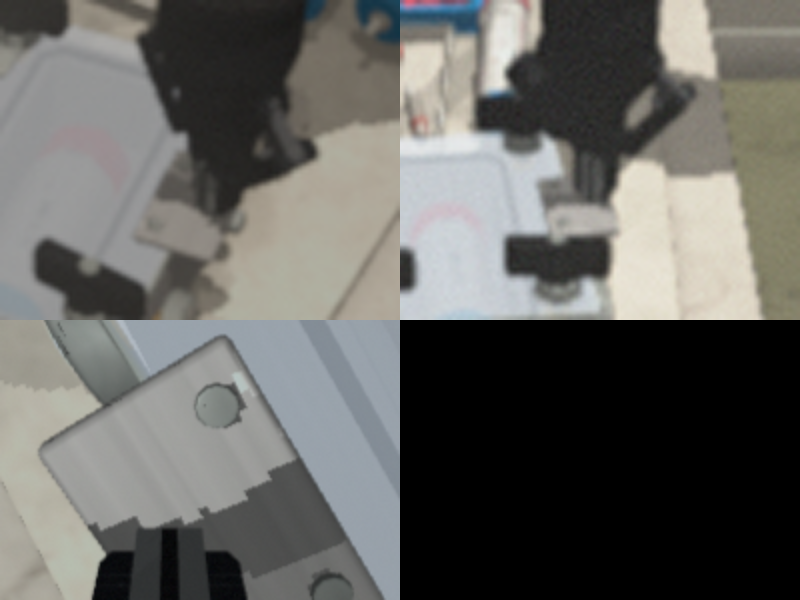

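>>> carry_out([
  [[0,0,0,-0.2,0,0,0],[0,0,0,-0.3,0,0,0],[0,0,0,-0.3,0,0,0],[0,0,0,-0.3,0,0,0]],
])

```text
time_s: 13.08
position: [466.1, 110.5, 64.6]
tcp_rot: [0.001, 0.838, 0.546, 0.0]
ft_force: [-14.3, -5.2, 44.6]
grip_width: -0.001
finger_force: 22.3
```

>>> carry_out([
  [[0,0,0,1,0,0,0],[0,0,0,5,0,0,0.1],[0,0,0,8,0,0,0.2],[0,0,0,10,0,0,0.32],[0,0,0,10,0,0,0.44],[0.5,0,0,10,0,0,0.56],[0.5,0,0,10,0,0,0.68],[0.5,0,0,10,0,0,0.8]],
])

```text
time_s: 13.75
position: [465.8, 110.3, 163.0]
tcp_rot: [0.0, 0.556, 0.831, 0.0]
ft_force: [0.2, -0.6, 1.2]
grip_width: 0.42
finger_force: 0.0
```

```bash
python3 - <<'E'
from h import *
from fit import fit
s=bot.get_state();print(s['position'],s['grip_width'],s['ft_force'],s['q'],s['time_s'])
p=[(n,bot.snapshot(n)) for n in ('scene','side','wrist')]
w=p[2][1]; Rt=rot(s['tcp_rot']); T=s['position']
print('cam in tool',Rt.inv().apply(w['origin']-T))
for t in (0,10,20,30,40): print(t,[proj(w,T+Rt.apply([dx,0,-t]))[0] for dx in (-11,0,11)])
print(fit(p))
b=np.zeros((300,800,3),np.uint8);b[:,:400]=cv2.resize(w['pixels'],(400,300))
u,v=proj(p[1][1],T)[0].astype(int);print(u,v)
b[:,400:]=cv2.resize(p[1][1]['pixels'][v-45:v+15,u-40:u+40],(400,300),interpolation=2)
cv2.imwrite('pics/c6.png',b)
E
```

```text
[465.802 110.328 163.03 ] 0.41956033859551667 [ 0.16  -0.572  1.18 ] [ 0.297  0.208 -0.737  2.033  0.17   0.96  -0.136] 13.75
cam in tool [  67.541    0.602 -178.216]
0 [array([283.985, 262.721]), array([283.894, 243.042]), array([283.801, 222.741])]
10 [array([283.955, 270.892]), array([283.859, 250.296]), array([283.76 , 229.012])]
20 [array([283.921, 279.972]), array([283.819, 258.369]), array([283.714, 236.004])]
30 [array([283.884, 290.118]), array([283.775, 267.409]), array([283.663, 243.85 ])]
40 [array([283.842, 301.532]), array([283.725, 277.6  ]), array([283.604, 252.714])]
scene cover_tab [1.468 0.602]
scene knob_front_left_grip [ 0.529 -1.452]
scene knob_front_right_grip [ 3.516 -2.176]
scene knob_rear_right_grip [0.926 0.42 ]
scene knob_rear_left_grip [ 0.238 -0.037]
scene cover_hinge [-0.025  1.056]
scene chamber [-0.147 -1.033]
side cover_tab [-2.106  0.151]
side knob_front_left_grip [-0.221 -1.044]
side knob_front_right_grip [-1.051 -3.582]
side knob_rear_right_grip [-0.286  2.363]
side knob_rear_left_grip [-2.472 -2.297]
side cover_hinge [ 0.53  -0.628]
side chamber [-3.459 -0.161]
wrist knob_front_left_grip [-5.026  0.242]
wrist knob_front_right_grip [-1.12  -0.838]
wrist knob_rear_right_grip [ 1.1   -2.859]
wrist knob_rear_left_grip [207.842 111.64 ]
wrist cover_hinge [-0.797 -0.525]
wrist chamber [ 1.629 -3.97 ]
[561.865 124.179   0.146   0.003]
308 188
```

View pics/c6.png

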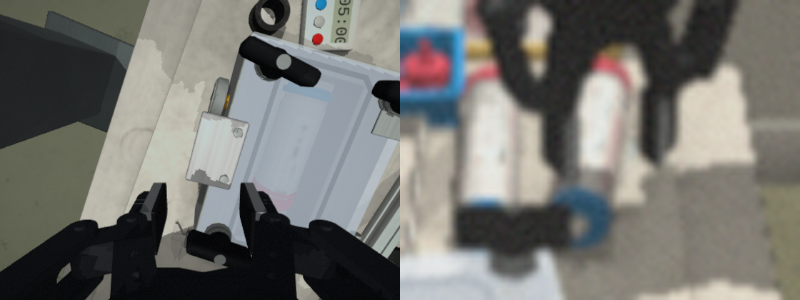

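>>> carry_out([
  [[0.5,4,0.4,4,0,0,0.12],[0.5,8,0.8,7,0,0,0.25],[0.5,11,1.1,9,0,0,0.37],[0.5,14.5,1.4,9.7,0,0,0.5],[0.5,14.5,1.4,9.7,0,0,0.62],[0.5,14.5,1.4,9.7,0,0,0.74],[0.5,14.5,1.4,9.7,0,0,0.87],[0.5,14.5,1.4,9.7,0,0,1.0]],
])

```text
time_s: 15.62
position: [610.9, 124.5, 259.7]
tcp_rot: [-0.0, 0.095, 0.996, 0.0]
ft_force: [-0.7, -0.1, 0.3]
grip_width: 0.505
finger_force: 0.0
```

>>> carry_out([
  [[0.5,0,0,0,0,0,0.11],[0.5,0,0,0,0,0,0.22],[0.5,0,0,0,0,0,0.22]],
])

```text
time_s: 15.87
position: [610.8, 124.3, 259.7]
tcp_rot: [-0.0, -0.015, 1.0, 0.0]
ft_force: [0.5, -0.0, 0.4]
grip_width: 0.503
finger_force: 0.0
```

```bash
cat > look.py <<'E'
from h import *
from fit import OFF,model
from scipy.optimize import least_squares
def bars(p,v,zc=121):
    """bar angle (world) from mask of each knob"""
    out={}
    for k in KN:
        c=model(v)[k+'_grip']; pc=proj(p,c)[0]; best=None
        for r in bot.masks_of(k,p):
            m=r['mask'].astype(np.uint8)
            if m.sum()<30: continue
            M=cv2.moments(m,True); cen=np.array([M['m10'],M['m01']])/M['m00']
            d=np.linalg.norm(cen-pc)
            if d<30 and (best is None or d<best[0]): best=(d,m)
        if best is None: out[k]=None; continue
        ys,xs=np.nonzero(best[1]); P=np.array([onz(p,((x+.5)/560,(y+.5)/420),133) for x,y in zip(xs,ys)])[:,:2]
        # keep points near the bar, long axis by PCA
        w,V=np.linalg.eigh(np.cov((P-P.mean(0)).T)); a=np.arctan2(V[1,1],V[0,1])
        a=(a+np.pi/2)%np.pi-np.pi/2
        q=(v[2]-a+0.4)%np.pi-0.4
        out[k]=(round(q,3),P.mean(0)-c[:2],np.sqrt(w))
    return out
E
python3 - <<'E'
from look import *
from fit import fit
s=bot.get_state();print(s['position'],s['tcp_rot'],s['q'],s['time_s'])
p=bot.snapshot('wrist'); v=fit([('w',p)],0.0); print(v)
v2=fit([('w',p),('sc',bot.snapshot('scene')),('sd',bot.snapshot('side'))],0.0); print(v2)
for k,x in bars(p,v2).items(): print(k,x)
for k,x in model(v2).items(): print(k,x)
E
```

```text
[610.778 124.286 259.702] [-0.    -0.015  1.     0.   ] [ 0.379  0.428 -0.917  1.608  0.351  1.281  1.004] 15.8667
w cover_tab [-0.152 -0.697]
w knob_front_left_grip [ 0.072 -0.742]
w knob_front_right_grip [-2.659 -1.646]
w knob_rear_right_grip [-2.619  3.305]
w knob_rear_left_grip [0.871 4.324]
w cover_hinge [1.732 2.882]
w chamber [ 3.073 -1.106]
[564.914 123.857   0.143   0.   ]
w cover_tab [-0.227 -1.467]
w knob_front_left_grip [ 0.054 -1.519]
w knob_front_right_grip [-2.793 -2.408]
w knob_rear_right_grip [-2.735  2.684]
w knob_rear_left_grip [0.849 3.693]
w cover_hinge [1.669 2.33 ]
w chamber [ 3.02  -1.612]
sc cover_tab [-1.28   2.284]
sc knob_front_left_grip [-3.212  0.331]
sc knob_front_right_grip [ 3.279 -3.121]
sc knob_rear_right_grip [0.145 0.187]
sc knob_rear_left_grip [0.912 1.567]
sc cover_hinge [-1.387  1.688]
sc chamber [ 0.113 -0.959]
sd cover_tab [0.409 0.116]
sd knob_front_left_grip [-2.868 -3.318]
sd knob_front_right_grip [-1.157 -1.964]
sd knob_rear_right_grip [-1.902  1.854]
sd knob_rear_left_grip [-1.367 -2.826]
sd cover_hinge [ 2.362 -0.357]
sd chamber [-3.836  0.165]
[564.34  123.778   0.143   0.   ]
knob_front_left (np.float64(0.207), array([ 1.801, -2.362]), array([ 6.5 , 16.81]))
knob_front_right (np.float64(0.088), array([-1.355,  6.612]), array([ 6.649, 17.394]))
knob_rear_right (np.float64(0.086), array([-5.363,  5.195]), array([ 6.197, 17.84 ]))
knob_rear_left (np.float64(0.066), array([-3.164, -3.75 ]), array([ 6.636, 17.567]))
cover_tab [467.338 109.827 101.   ]
knob_front_left_grip [492.139 204.32  121.   ]
knob_front_right_grip [517.764  26.153 121.   ]
knob_rear_right_grip [636.542  43.237 121.   ]
knob_rear_left_grip [610.916 221.403 121.   ]
cover_hinge [651.444 136.306  89.   ]
chamber [564.34  123.778   0.   ]
```

>>> carry_out([
  [[0.5,-3.5,2.4,-1,0,0,-0.09],[0.5,-7,4.8,-3,0,0,-0.09],[0.5,-10,6.8,-6,0,0,-0.09],[0.5,-11.9,7.9,-9,0,0,-0.09],[0.5,-11.9,7.9,-9,0,0,-0.09]],
])

```text
time_s: 18.03
position: [486.4, 204.8, 166.6]
tcp_rot: [-0.002, 0.031, 1.0, -0.001]
ft_force: [-0.3, -0.2, -0.2]
grip_width: 0.501
finger_force: 0.0
```

```bash
cat > hov.py <<'E'
from look import *
import sys
V=[564.34,123.78,.143,0.]
def hov(k,z=120.5):
    s=bot.get_state();q=s['tcp_rot'];psi=2*np.arctan2(q[2],q[1])
    p=bot.snapshot('wrist'); m=model(V)[k+'_grip']
    r=bot.landmark_of(k+'_grip',p)
    print('tcp',s['position'],'psi-pi',(psi-np.pi+1.57)%np.pi-1.57,'q7',s['q'][6],'F',s['ft_force'],'t',s['time_s'],'w',s['grip_width'])
    print('model',m,[ (onz(p,x['at'],z),round(x['confidence'],2)) for x in r[:2]])
    print(bars(p,V)[k])
if __name__=='__main__': hov(sys.argv[1])
E
python3 hov.py knob_front_left
```

```text
tcp [486.396 204.768 166.57 ] psi-pi -0.0613532759941231 q7 0.687493835546317 F [-0.321 -0.166 -0.198] t 18.0333 w 0.5009835390034153
model [492.126 204.311 121.   ] [(array([489.991, 205.581, 120.5  ]), 0.6)]
(np.float64(0.193), array([-4.556,  2.081]), array([ 5.124, 17.872]))
```

>>> carry_out([
  [[0.5,0,0.15,-3,0,0,0],[0.5,0,0.15,-6,0,0,0],[0.5,0,0.15,-8,0,0,0],[0.5,0,0.15,-9.5,0,0,0],[0.5,0,0.15,-9.5,0,0,0]],
])

```text
time_s: 18.75
position: [491.4, 204.0, 72.9]
tcp_rot: [-0.001, 0.033, 0.999, -0.0]
ft_force: [0.2, 0.5, -0.7]
grip_width: 0.5
finger_force: 0.0
```

>>> carry_out([
  [[0.1,0,0,0,0,0,0],[0.1,0,0,0,0,0,0],[0.1,0,0,0,0,0,0],[0.1,0,0,0,0,0,0]],
], squeeze=50)

```text
time_s: 19.08
position: [492.9, 206.0, 76.5]
tcp_rot: [0.001, 0.033, 0.999, 0.001]
ft_force: [1.5, 4.2, 2.9]
grip_width: 0.162
finger_force: 52.1
```

```bash
python3 - <<'E'
from h import *
s=bot.get_state();print({k:s[k] for k in ('position','ft_force','wrist_torque','grip_width','finger_force','q')})
E
```

```text
{'position': array([492.873, 205.975,  76.517]), 'ft_force': array([1.498, 4.183, 2.926]), 'wrist_torque': array([ 0.93 , -0.163,  0.174]), 'grip_width': 0.16216778683574692, 'finger_force': 52.10655391216278, 'q': array([ 0.184,  0.476, -0.867,  1.99 ,  0.469,  0.883,  0.571])}
```

>>> carry_out([
  [[0.1,0,0,0,0,0,-0.12],[0.1,0,0,0,0,0,-0.24],[0.1,0,0,0,0,0,-0.36],[0.1,0,0,0,0,0,-0.48],[0.1,0,0,0,0,0,-0.6],[0.1,0,0,0,0,0,-0.6],[0.1,0,0,0,0,0,-0.6]],
])

```text
time_s: 19.67
position: [492.4, 205.3, 75.8]
tcp_rot: [0.001, 0.325, 0.946, 0.0]
ft_force: [1.9, 3.0, 2.3]
grip_width: 0.162
finger_force: 51.7
```

```bash
python3 - <<'E'
from h import *
s=bot.get_state();print({k:s[k] for k in ('position','tcp_rot','ft_force','wrist_torque','grip_width','finger_force','q')})
E
```

```text
{'position': array([492.447, 205.332,  75.819]), 'tcp_rot': array([0.001, 0.325, 0.946, 0.   ]), 'ft_force': array([1.856, 2.991, 2.34 ]), 'wrist_torque': array([ 0.505, -0.514, -0.159]), 'grip_width': 0.1616390222439312, 'finger_force': 51.678966879844666, 'q': array([ 0.082,  0.434, -0.731,  1.996,  0.384,  0.849,  0.048])}
```

>>> carry_out([
  [[0.5,0,0,0,0,0,0],[0.5,0,0,0,0,0,0],[0.5,0,0,3,0,0,0],[0.5,0,0,6.5,0,0,0],[0.5,0,0,9.5,0,0,0],[0.5,0,0,9.5,0,0,0]],
])

```text
time_s: 20.17
position: [493.8, 206.1, 175.2]
tcp_rot: [0.002, 0.326, 0.945, 0.002]
ft_force: [1.5, 1.1, 0.2]
grip_width: 0.498
finger_force: 0.0
```

```bash
python3 hov.py knob_front_left
```

```text
tcp [493.807 206.107 175.157] psi-pi -0.663887756732322 q7 0.1563531706055461 F [1.471 1.115 0.175] t 20.1667 w 0.4983042884459667
model [492.126 204.311 121.   ] [(array([492.451, 203.494, 120.5  ]), 0.6), (array([522.264, 164.423, 120.5  ]), 0.27)]
(np.float64(0.811), array([-3.395,  4.758]), array([ 5.162, 17.596]))
```

>>> carry_out([
  [[0.5,2.5,-2.8,0,0,0,0.12],[0.5,5,-5.6,0,0,0,0.24],[0.5,7.5,-8.4,0,0,0,0.36],[0.5,10,-11.2,0,0,0,0.48],[0.5,12.5,-14,0,0,0,0.6],[0.5,14.4,-16.1,0,0,0,0.72],[0.5,14.4,-16.1,0,0,0,0.72],[0.5,14.4,-16.1,0,0,0,0.72]],
])

```text
time_s: 21.13
position: [635.8, 42.4, 168.2]
tcp_rot: [-0.001, -0.026, 1.0, 0.0]
ft_force: [-0.3, 0.9, 0.3]
grip_width: 0.502
finger_force: 0.0
```

```bash
python3 hov.py knob_rear_right
```

```text
tcp [635.838  42.362 168.167] psi-pi 0.05190746055236817 q7 1.1188859234371855 F [-0.332  0.942  0.268] t 21.1333 w 0.501807489540182
model [636.554  43.249 121.   ] [(array([637.589,  44.935, 120.5  ]), 0.58)]
(np.float64(0.047), array([-5.175,  0.757]), array([ 5.046, 17.711]))
```

>>> carry_out([
  [[0.5,0,0.1,-3,0,0,0],[0.5,0,0.1,-6,0,0,0],[0.5,0,0.1,-8,0,0,0],[0.5,0,0.1,-9.5,0,0,0],[0.1,0,0.1,-9.5,0,0,0],[0.1,0,0.1,-9.5,0,0,0],[0.1,0,0.1,-9.5,0,0,0],[0.1,0,0.1,-9.5,0,0,0]],
])

```text
time_s: 22.1
position: [636.0, 44.6, 76.0]
tcp_rot: [0.0, -0.027, 1.0, -0.0]
ft_force: [-0.8, -1.9, -4.7]
grip_width: 0.163
finger_force: 51.0
```

>>> carry_out([
  [[0.1,0,0,0,0,0,-0.12],[0.1,0,0,0,0,0,-0.24],[0.1,0,0,0,0,0,-0.36],[0.1,0,0,0,0,0,-0.48],[0.1,0,0,0,0,0,-0.6],[0.1,0,0,0,0,0,-0.72],[0.1,0,0,0,0,0,-0.72],[0.1,0,0,0,0,0,-0.72]],
])

```text
time_s: 22.77
position: [636.0, 43.9, 75.4]
tcp_rot: [0.0, 0.327, 0.945, -0.001]
ft_force: [0.7, -5.4, -11.9]
grip_width: 0.162
finger_force: 48.7
```

>>> carry_out([
  [[0.5,0,0,0,0,0,0],[0.5,0,0,0,0,0,0],[0.5,0,0,3,0,0,0],[0.5,0,0,6.5,0,0,0],[0.5,0,0,9.5,0,0,0],[0.5,0,0,9.5,0,0,0]],
])

```text
time_s: 23.27
position: [639.0, 46.6, 177.3]
tcp_rot: [0.004, 0.326, 0.945, 0.002]
ft_force: [0.3, -0.6, 0.4]
grip_width: 0.505
finger_force: 0.0
```

```bash
python3 hov.py knob_rear_right
```

```text
tcp [639.036  46.569 177.276] psi-pi -0.6648291252166092 q7 0.4767943392994573 F [ 0.3   -0.576  0.428] t 23.2667 w 0.5053673295518117
model [636.554  43.249 121.   ] [(array([635.98 ,  44.023, 120.5  ]), 0.69)]
(np.float64(0.8), array([-3.954,  3.679]), array([ 5.085, 17.734]))
```

>>> carry_out([
  [[0.5,-3,-0.4,0,0,0,0.12],[0.5,-6,-0.9,0,0,0,0.24],[0.5,-9,-1.3,0,0,0,0.36],[0.5,-11.8,-1.8,0,0,0,0.48],[0.5,-11.8,-1.8,0,0,0,0.6],[0.5,-11.8,-1.8,0,0,0,0.72],[0.5,-11.8,-1.8,0,0,0,0.72]],
])

```text
time_s: 24.15
position: [517.3, 26.6, 169.6]
tcp_rot: [-0.0, -0.03, 1.0, -0.0]
ft_force: [0.6, -1.0, -0.7]
grip_width: 0.5
finger_force: 0.0
```

```bash
python3 hov.py knob_front_right
```

```text
tcp [517.306  26.623 169.607] psi-pi 0.06024937252511675 q7 1.2079399108668152 F [ 0.555 -1.025 -0.709] t 24.15 w 0.5000291930912366
model [517.779  26.148 121.   ] [(array([517.962,  27.136, 120.5  ]), 0.64)]
(np.float64(0.118), array([-5.464,  1.481]), array([ 5.006, 17.689]))
```

>>> carry_out([
  [[0.5,0,0,-3,0,0,0],[0.5,0,0,-6,0,0,0],[0.5,0,0,-8,0,0,0],[0.5,0,0,-9.4,0,0,0],[0.1,0,0,-9.4,0,0,0],[0.1,0,0,-9.4,0,0,0],[0.1,0,0,-9.4,0,0,0],[0.1,0,0,-9.4,0,0,0]],
])

```text
time_s: 25.12
position: [518.1, 27.7, 77.0]
tcp_rot: [0.0, -0.027, 1.0, 0.0]
ft_force: [-1.7, 5.3, -7.3]
grip_width: 0.16
finger_force: 51.1
```

>>> carry_out([
  [[0.1,0,0,0,0,0,-0.12],[0.1,0,0,0,0,0,-0.24],[0.1,0,0,0,0,0,-0.36],[0.1,0,0,0,0,0,-0.48],[0.1,0,0,0,0,0,-0.6],[0.1,0,0,0,0,0,-0.71],[0.1,0,0,0,0,0,-0.71],[0.1,0,0,0,0,0,-0.71]],
])

```text
time_s: 25.78
position: [517.6, 26.6, 76.4]
tcp_rot: [0.0, 0.321, 0.947, -0.0]
ft_force: [-2.2, -1.3, -7.6]
grip_width: 0.162
finger_force: 50.7
```

>>> carry_out([
  [[0.5,0,0,0,0,0,0],[0.5,0,0,0,0,0,0],[0.5,0,0,3,0,0,0],[0.5,0,0,6.5,0,0,0],[0.5,0,0,9.4,0,0,0],[0.5,0,0,9.4,0,0,0]],
])

```text
time_s: 26.28
position: [521.1, 27.7, 176.0]
tcp_rot: [0.004, 0.321, 0.947, 0.001]
ft_force: [1.5, 0.5, 1.4]
grip_width: 0.499
finger_force: 0.0
```

```bash
python3 hov.py knob_front_right
```

```text
tcp [521.136  27.73  175.952] psi-pi -0.6538185313034606 q7 0.5592002833835473 F [1.5   0.525 1.407] t 26.2833 w 0.4992435771119145
model [517.779  26.148 121.   ] [(array([518.169,  24.914, 120.5  ]), 0.91)]
(np.float64(0.817), array([-3.9  ,  4.128]), array([ 5.055, 17.324]))
```

>>> carry_out([
  [[0.5,1.6,3.3,0,0,0,0.12],[0.5,3.2,6.6,0,0,0,0.24],[0.5,4.8,9.9,0,0,0,0.36],[0.5,6.4,13.2,0,0,0,0.48],[0.5,8,16.5,0,0,0,0.6],[0.5,9.4,19.5,0,0,0,0.72],[0.5,9.4,19.5,0,0,0,0.72],[0.5,9.4,19.5,0,0,0,0.72]],
])

```text
time_s: 27.25
position: [611.1, 224.1, 168.4]
tcp_rot: [-0.001, -0.034, 0.999, 0.001]
ft_force: [0.3, -1.0, -0.5]
grip_width: 0.498
finger_force: 0.0
```

```bash
python3 hov.py knob_rear_left
```

```text
tcp [611.095 224.148 168.35 ] psi-pi 0.06749758104632697 q7 0.8541570701901114 F [ 0.35  -0.998 -0.546] t 27.25 w 0.49812889860167964
model [610.901 221.412 121.   ] []
(np.float64(0.096), array([-3.457,  1.02 ]), array([ 4.956, 17.738]))
```

>>> carry_out([
  [[0.5,0,0,-3,0,0,0],[0.5,0,0,-6,0,0,0],[0.5,0,0,-8,0,0,0],[0.5,0,0,-9.4,0,0,0],[0.1,0,0,-9.4,0,0,0],[0.1,0,0,-9.4,0,0,0],[0.1,0,0,-9.4,0,0,0],[0.1,0,0,-9.4,0,0,0]],
])

```text
time_s: 28.22
position: [612.1, 222.5, 77.2]
tcp_rot: [0.001, -0.032, 0.999, 0.0]
ft_force: [-1.5, 2.1, -5.5]
grip_width: 0.162
finger_force: 51.8
```

>>> carry_out([
  [[0.1,0,0,0,0,0,-0.12],[0.1,0,0,0,0,0,-0.24],[0.1,0,0,0,0,0,-0.36],[0.1,0,0,0,0,0,-0.48],[0.1,0,0,0,0,0,-0.6],[0.1,0,0,0,0,0,-0.72],[0.1,0,0,0,0,0,-0.72],[0.1,0,0,0,0,0,-0.72]],
])

```text
time_s: 28.88
position: [611.6, 221.6, 76.3]
tcp_rot: [0.0, 0.32, 0.947, -0.0]
ft_force: [-1.9, -2.1, -5.4]
grip_width: 0.165
finger_force: 51.5
```

>>> carry_out([
  [[0.5,0,0,0,0,0,0],[0.5,0,0,0,0,0,0],[0.5,0,0,3,0,0,0],[0.5,0,0,6.5,0,0,0],[0.5,0,0,9.4,0,0,0],[0.5,0,0,9.4,0,0,0]],
])

```text
time_s: 29.38
position: [614.7, 223.8, 176.9]
tcp_rot: [0.003, 0.321, 0.947, 0.003]
ft_force: [1.2, 0.5, -0.2]
grip_width: 0.501
finger_force: 0.0
```

```bash
python3 hov.py knob_rear_left; python3 - <<'E'
from look import *
p=bot.snapshot('wrist');print(bars(p,[564.34,123.78,.143,0.]))
from fit import fit
print(fit([('sc',bot.snapshot('scene')),('sd',bot.snapshot('side'))]))
E
```

```text
tcp [614.697 223.811 176.894] psi-pi -0.6537890794118728 q7 0.21449571984074484 F [ 1.168  0.496 -0.218] t 29.3833 w 0.5008176633983233
model [610.901 221.412 121.   ] [(array([610.99 , 222.148, 120.5  ]), 0.78)]
(np.float64(0.814), array([-2.901,  3.682]), array([ 5.044, 17.521]))
{'knob_front_left': (np.float64(0.779), array([3.565, 6.693]), array([ 6.939, 17.094])), 'knob_front_right': None, 'knob_rear_right': None, 'knob_rear_left': (np.float64(0.807), array([-3.031,  3.648]), array([ 5.152, 17.572]))}
sc cover_tab [-1.584 -0.539]
sc knob_front_left_grip [0.178 0.331]
sc knob_front_right_grip [3.722 0.578]
sc knob_rear_right_grip [-2.413  0.641]
sc knob_rear_left_grip [ 2.205 -0.373]
sc cover_hinge [-1.524  0.612]
sc chamber [ 1.18  -3.942]
sd cover_tab [0.668 1.617]
sd knob_front_left_grip [ 0.088 -3.131]
sd knob_front_right_grip [ 1.905 -0.486]
sd knob_rear_right_grip [-0.281 -1.014]
sd knob_rear_left_grip [-1.849  0.364]
sd cover_hinge [0.772 0.793]
sd chamber [-2.171  1.448]
[563.888 124.267   0.14   -0.033]
```

>>> carry_out([
  [[0.5,-3.8,-0.5,0,0,0,0],[0.5,-7.6,-1,0,0,0,0],[0.5,-10.5,-1.5,0,0,0,0],[0.5,-12,-1.7,0,0,0,0],[0.5,-12,-1.7,0,0,0,0]],
])

```text
time_s: 31.15
position: [489.0, 204.5, 170.3]
tcp_rot: [0.0, 0.321, 0.947, -0.001]
ft_force: [1.2, 0.7, 1.2]
grip_width: 0.501
finger_force: 0.0
```

```bash
python3 hov.py knob_front_left
```

```text
tcp [488.973 204.473 170.31 ] psi-pi -0.6544059530867083 q7 0.19470163336939758 F [1.167 0.719 1.156] t 31.15 w 0.5014183205290783
model [492.126 204.311 121.   ] [(array([492.587, 204.606, 120.5  ]), 0.74)]
(np.float64(0.799), array([-3.486,  4.53 ]), array([ 5.106, 17.84 ]))
```

>>> carry_out([
  [[0.5,0,0,-3,0,0,0],[0.5,0,0,-6,0,0,0],[0.5,0,0,-8,0,0,0],[0.5,0,0,-9.5,0,0,0],[0.1,0,0,-9.5,0,0,0],[0.1,0,0,-9.5,0,0,0],[0.1,0,0,-9.5,0,0,0],[0.1,0,0,-9.5,0,0,0]],
])

```text
time_s: 32.12
position: [492.2, 205.6, 75.7]
tcp_rot: [0.0, 0.322, 0.947, 0.001]
ft_force: [1.7, 4.3, -11.2]
grip_width: 0.163
finger_force: 51.2
```

>>> carry_out([
  [[0.1,0,0,0,0,0,-0.12],[0.1,0,0,0,0,0,-0.24],[0.1,0,0,0,0,0,-0.36],[0.1,0,0,0,0,0,-0.48],[0.1,0,0,0,0,0,-0.6],[0.1,0,0,0,0,0,-0.72],[0.1,0,0,0,0,0,-0.82],[0.1,0,0,0,0,0,-0.82]],
])

```text
time_s: 32.78
position: [491.7, 205.4, 75.4]
tcp_rot: [0.0, 0.674, 0.739, 0.0]
ft_force: [0.9, 4.2, -12.8]
grip_width: 0.162
finger_force: 51.7
```

```bash
python3 - <<'E'
from h import *
s=bot.get_state();q=s['tcp_rot'];print(2*np.arctan2(q[2],q[1])-np.pi,{k:s[k] for k in ('position','ft_force','wrist_torque','grip_width','finger_force','q')})
E
```

```text
-1.4795935843419108 {'position': array([491.691, 205.41 ,  75.434]), 'ft_force': array([  0.898,   4.18 , -12.769]), 'wrist_torque': array([ 0.817, -0.05 ,  0.84 ]), 'grip_width': 0.16224894505438392, 'finger_force': 51.668089628219604, 'q': array([-0.12 ,  0.381, -0.477,  2.008,  0.239,  0.806, -0.643])}
```

>>> carry_out([
  [[0.5,0,0,0,0,0,0],[0.5,0,0,0,0,0,0],[0.5,0,0,3,0,0,0],[0.5,0,0,6.5,0,0,0],[0.5,0,0,9.5,0,0,0],[0.5,0,0,9.5,0,0,0]],
])

```text
time_s: 33.28
position: [494.6, 206.2, 176.2]
tcp_rot: [0.002, 0.672, 0.741, 0.004]
ft_force: [0.1, 0.7, -0.1]
grip_width: 0.505
finger_force: 0.0
```

```bash
python3 hov.py knob_front_left
```

```text
tcp [494.65  206.201 176.245] psi-pi -1.47375564624864 q7 -0.5570109491389079 F [ 0.068  0.727 -0.104] t 33.2833 w 0.5048318751926911
model [492.126 204.311 121.   ] [(array([491.33 , 207.046, 120.5  ]), 0.57)]
(np.float64(1.583), array([0.202, 5.866]), array([ 5.255, 17.594]))
```

>>> carry_out([
  [[0.5,2.5,-2.8,0,0,0,0.12],[0.5,5,-5.6,0,0,0,0.24],[0.5,7.5,-8.4,0,0,0,0.36],[0.5,10,-11.2,0,0,0,0.48],[0.5,12.5,-14,0,0,0,0.6],[0.5,14.4,-16.1,0,0,0,0.72],[0.5,14.4,-16.1,0,0,0,0.82],[0.5,14.4,-16.1,0,0,0,0.82]],
])

```text
time_s: 34.25
position: [635.9, 42.1, 168.2]
tcp_rot: [-0.001, 0.321, 0.947, -0.0]
ft_force: [-0.5, 1.5, -0.4]
grip_width: 0.502
finger_force: 0.0
```

```bash
python3 hov.py knob_rear_right
```

```text
tcp [635.936  42.076 168.213] psi-pi -0.653136911834777 q7 0.5372058324976252 F [-0.461  1.479 -0.433] t 34.25 w 0.5018715801973123
model [636.554  43.249 121.   ] []
(np.float64(0.796), array([-3.896,  3.295]), array([ 5.137, 17.752]))
```

FL is at its stop. Now rear right.

>>> carry_out([
  [[0.5,0,0.1,-3,0,0,0],[0.5,0,0.1,-6,0,0,0],[0.5,0,0.1,-8,0,0,0],[0.5,0,0.1,-9.5,0,0,0],[0.1,0,0.1,-9.5,0,0,0],[0.1,0,0.1,-9.5,0,0,0],[0.1,0,0.1,-9.5,0,0,0],[0.1,0,0.1,-9.5,0,0,0]],
])

```text
time_s: 35.22
position: [635.1, 44.8, 75.9]
tcp_rot: [-0.0, 0.322, 0.947, -0.0]
ft_force: [-4.5, -0.7, -5.0]
grip_width: 0.164
finger_force: 50.9
```

>>> carry_out([
  [[0.1,0,0,0,0,0,-0.12],[0.1,0,0,0,0,0,-0.24],[0.1,0,0,0,0,0,-0.36],[0.1,0,0,0,0,0,-0.48],[0.1,0,0,0,0,0,-0.6],[0.1,0,0,0,0,0,-0.72],[0.1,0,0,0,0,0,-0.83],[0.1,0,0,0,0,0,-0.83]],
])

```text
time_s: 35.88
position: [635.4, 44.7, 75.3]
tcp_rot: [0.0, 0.678, 0.735, -0.0]
ft_force: [1.3, -2.7, -16.1]
grip_width: 0.164
finger_force: 52.1
```

>>> carry_out([
  [[0.5,0,0,0,0,0,0],[0.5,0,0,0,0,0,0],[0.5,0,0,3,0,0,0],[0.5,0,0,6.5,0,0,0],[0.5,0,0,9.5,0,0,0],[0.5,0,0,9.5,0,0,0]],
])

```text
time_s: 36.38
position: [639.5, 45.9, 177.7]
tcp_rot: [0.003, 0.675, 0.737, 0.004]
ft_force: [0.1, 0.5, -0.0]
grip_width: 0.498
finger_force: 0.0
```

```bash
python3 hov.py knob_rear_right
```

```text
tcp [639.452  45.893 177.729] psi-pi -1.4832944183356152 q7 -0.21532152261482634 F [ 0.053  0.479 -0.025] t 36.3833 w 0.49779570812622703
model [636.554  43.249 121.   ] []
(np.float64(1.589), array([-0.689,  5.145]), array([ 5.055, 17.629]))
```

>>> carry_out([
  [[0.5,-3,-0.4,0,0,0,0.12],[0.5,-6,-0.9,0,0,0,0.24],[0.5,-9,-1.3,0,0,0,0.36],[0.5,-11.8,-1.8,0,0,0,0.48],[0.5,-11.8,-1.8,0,0,0,0.6],[0.5,-11.8,-1.8,0,0,0,0.72],[0.5,-11.8,-1.8,0,0,0,0.83],[0.5,-11.8,-1.8,0,0,0,0.83]],
])

```text
time_s: 37.35
position: [517.4, 26.9, 169.5]
tcp_rot: [-0.0, 0.319, 0.948, -0.0]
ft_force: [0.4, -0.1, 0.2]
grip_width: 0.501
finger_force: 0.0
```

```bash
python3 hov.py knob_front_right
```

```text
tcp [517.418  26.863 169.495] psi-pi -0.6495946536699377 q7 0.6140229095674354 F [ 0.382 -0.113  0.18 ] t 37.35 w 0.5009281130725758
model [517.779  26.148 121.   ] [(array([520.269,  27.98 , 120.5  ]), 0.75)]
(np.float64(0.818), array([-4.082,  4.234]), array([ 5.18 , 17.614]))
```

>>> carry_out([
  [[0.5,0,0,-3,0,0,0],[0.5,0,0,-6,0,0,0],[0.5,0,0,-8,0,0,0],[0.5,0,0,-9.4,0,0,0],[0.1,0,0,-9.4,0,0,0],[0.1,0,0,-9.4,0,0,0],[0.1,0,0,-9.4,0,0,0],[0.1,0,0,-9.4,0,0,0]],
])

```text
time_s: 38.32
position: [517.8, 26.9, 76.7]
tcp_rot: [0.0, 0.322, 0.947, -0.0]
ft_force: [-1.9, 1.8, -6.4]
grip_width: 0.164
finger_force: 51.6
```

>>> carry_out([
  [[0.1,0,0,0,0,0,-0.12],[0.1,0,0,0,0,0,-0.24],[0.1,0,0,0,0,0,-0.36],[0.1,0,0,0,0,0,-0.48],[0.1,0,0,0,0,0,-0.6],[0.1,0,0,0,0,0,-0.72],[0.1,0,0,0,0,0,-0.83],[0.1,0,0,0,0,0,-0.83]],
])

```text
time_s: 38.98
position: [516.6, 26.3, 76.0]
tcp_rot: [-0.0, 0.679, 0.734, -0.001]
ft_force: [-4.3, -3.6, -11.0]
grip_width: 0.162
finger_force: 52.3
```

>>> carry_out([
  [[0.5,0,0,0,0,0,0],[0.5,0,0,0,0,0,0],[0.5,0,0,3,0,0,0],[0.5,0,0,6.5,0,0,0],[0.5,0,0,9.4,0,0,0],[0.5,0,0,9.4,0,0,0]],
])

```text
time_s: 39.48
position: [521.3, 27.6, 176.4]
tcp_rot: [0.003, 0.676, 0.737, 0.004]
ft_force: [2.1, -0.3, -0.1]
grip_width: 0.501
finger_force: 0.0
```

```bash
python3 hov.py knob_front_right
```

```text
tcp [521.333  27.581 176.431] psi-pi -1.4855886290033193 q7 -0.17061040115884896 F [ 2.138 -0.291 -0.128] t 39.4833 w 0.5014103353088671
model [517.779  26.148 121.   ] [(array([518.421,  27.834, 120.5  ]), 0.75)]
(np.float64(1.587), array([-0.802,  5.601]), array([ 5.097, 17.814]))
```

>>> carry_out([
  [[0.5,1.6,3.3,0,0,0,0.12],[0.5,3.2,6.6,0,0,0,0.24],[0.5,4.8,9.9,0,0,0,0.36],[0.5,6.4,13.2,0,0,0,0.48],[0.5,8,16.5,0,0,0,0.6],[0.5,9.4,19.5,0,0,0,0.72],[0.5,9.4,19.5,0,0,0,0.83],[0.5,9.4,19.5,0,0,0,0.83]],
])

```text
time_s: 40.45
position: [611.2, 224.0, 168.2]
tcp_rot: [-0.001, 0.318, 0.948, -0.0]
ft_force: [-0.1, -0.1, -0.5]
grip_width: 0.502
finger_force: 0.0
```

```bash
python3 hov.py knob_rear_left
```

```text
tcp [611.213 223.984 168.247] psi-pi -0.6472550611008709 q7 0.26993435595125453 F [-0.097 -0.125 -0.475] t 40.45 w 0.5017382961376972
model [610.901 221.412 121.   ] [(array([610.235, 222.851, 120.5  ]), 0.7)]
(np.float64(0.805), array([-2.805,  3.799]), array([ 5.124, 17.841]))
```

>>> carry_out([
  [[0.5,0,0,-3,0,0,0],[0.5,0,0,-6,0,0,0],[0.5,0,0,-8,0,0,0],[0.5,0,0,-9.4,0,0,0],[0.1,0,0,-9.4,0,0,0],[0.1,0,0,-9.4,0,0,0],[0.1,0,0,-9.4,0,0,0],[0.1,0,0,-9.4,0,0,0]],
])

```text
time_s: 41.42
position: [612.1, 221.8, 77.1]
tcp_rot: [0.0, 0.322, 0.947, 0.0]
ft_force: [-1.8, -1.6, -2.7]
grip_width: 0.158
finger_force: 51.9
```

>>> carry_out([
  [[0.1,0,0,0,0,0,-0.12],[0.1,0,0,0,0,0,-0.24],[0.1,0,0,0,0,0,-0.36],[0.1,0,0,0,0,0,-0.48],[0.1,0,0,0,0,0,-0.6],[0.1,0,0,0,0,0,-0.72],[0.1,0,0,0,0,0,-0.83],[0.1,0,0,0,0,0,-0.83]],
])

```text
time_s: 42.08
position: [611.0, 221.1, 76.3]
tcp_rot: [0.0, 0.679, 0.734, -0.001]
ft_force: [-4.0, -5.1, -5.8]
grip_width: 0.163
finger_force: 53.2
```

>>> carry_out([
  [[0.5,0,0,0,0,0,0],[0.5,0,0,0,0,0,0],[0.5,0,0,3,0,0,0],[0.5,0,0,6.5,0,0,0],[0.5,0,0,9.4,0,0,0],[0.5,0,0,9.4,0,0,0]],
])

```text
time_s: 42.58
position: [615.1, 223.7, 177.4]
tcp_rot: [0.002, 0.676, 0.737, 0.005]
ft_force: [0.3, 0.2, -0.4]
grip_width: 0.501
finger_force: 0.0
```

```bash
python3 hov.py knob_rear_left
```

```text
tcp [615.073 223.695 177.377] psi-pi -1.485693791861661 q7 -0.48241759726062516 F [ 0.28   0.205 -0.366] t 42.5833 w 0.5014193500302461
model [610.901 221.412 121.   ] [(array([611.507, 222.498, 120.5  ]), 0.97)]
(np.float64(1.583), array([0.531, 4.87 ]), array([ 4.929, 17.652]))
```

>>> carry_out([
  [[0.5,0,-3,3,0,0,0],[0.5,0,-6,6,0,0,0.0],[0.5,0,-9.5,9,0,0,0],[0.5,0,-9.5,9,0,0,0.1],[0.5,0,-9.5,9,0,0,0.2],[0.5,0,-9.5,9,0,0,0.2],[0.5,0,-9.5,9,0,0,0.2]],
])

```text
time_s: 43.47
position: [611.5, 127.0, 259.1]
tcp_rot: [-0.001, 0.601, 0.799, -0.0]
ft_force: [-1.0, -0.1, -0.2]
grip_width: 0.5
finger_force: 0.0
```

```bash
python3 - <<'E'
from look import *
s=bot.get_state();print(s['position'],s['time_s'])
for n in ('wrist','scene','side'):
    p=bot.snapshot(n);print(n,{k:(x and x[0]) for k,x in bars(p,[564.34,123.78,.143,0.]).items()})
from fit import fit
print(fit([('sc',bot.snapshot('scene')),('sd',bot.snapshot('side'))]))
E
```

```text
[611.47  126.963 259.136] 43.4667
wrist {'knob_front_left': np.float64(1.568), 'knob_front_right': np.float64(1.648), 'knob_rear_right': np.float64(1.556), 'knob_rear_left': np.float64(1.593)}
scene {'knob_front_left': np.float64(1.469), 'knob_front_right': np.float64(1.456), 'knob_rear_right': np.float64(1.424), 'knob_rear_left': np.float64(1.429)}
side {'knob_front_left': np.float64(1.653), 'knob_front_right': np.float64(1.657), 'knob_rear_right': np.float64(1.56), 'knob_rear_left': np.float64(1.567)}
sc cover_tab [0.896 0.097]
sc knob_front_left_grip [-65.006  90.574]
sc knob_front_right_grip [ 2.586 -1.62 ]
sc knob_rear_right_grip [ 0.78  -0.767]
sc knob_rear_left_grip [-0.265  2.539]
sc cover_hinge [-1.273  0.749]
sc chamber [ 0.577 -4.304]
sd cover_tab [-1.979  0.951]
sd knob_front_left_grip [ 0.63  -2.244]
sd knob_rear_right_grip [-1.51   1.602]
sd knob_rear_left_grip [-0.349 -4.761]
sd cover_hinge [1.721 0.409]
[562.695 121.211   0.166  -0.036]
```

All four bars lie crosswise, the cover is shut and the arm is clear, so I am handing in.

```bash
python3 -c "
from plant import bot
print(bot.hand_in())"
```

```text
the job is handed in; nothing more can be done
None
```

I shut the cover gently and tightened all four knobs crisscross in two passes, first to about 0.8 rad and then to their stops (camera reading about 1.58 rad). The job was handed in at about 44 s of the 72 s limit; `hand_in()` returned no verdict, and I did not re-check the bystanders' positions.

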